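Feel out the stiffest push-button and fit it to the control box

ROBOT

A 6-joint arm with a two-finger parallel gripper is mounted at the origin on a cart in front of the work surface, level with it; the furniture and walls round the work are solid. World frame = base frame: x ahead of the robot, y to its left, z up, the work surface at z = 0. Lengths are in m, angles in rad, forces in N, time in s.
With the tool pointing down it reaches from about 0.35 to 0.775 m from the base axis. Payload 7.3 kg.
Tool frame: the origin (TCP) lies midway between the tips of the shut fingers; the grasp point (between the pads) lies 19 mm behind it (robot.grasp_offset is the z of the grasp point in the tool frame, in m); z points along the fingers, y is the direction in which the jaws open and shut (so a half turn about z gives the same grasp; the last joint's range is limited). The gripper opens to 92 mm and grips with 3 to 60 N. Pads are 19 mm wide; open, the fingers measure 130 mm over their backs; the gripper's body (75 mm by 190 mm) begins 47 mm behind the grasp point.
Start: joints at [-1.391, 0.342, 1.524, -0, 1.275, -0.146], TCP at [0.168, -0.497, 0.227] pointing down, gripper open.
Joint ranges: [-2.53, 2.53], [-0.77, 2.02], [0.04, 2.7], [-1, 4.14], [0.28, 2.66], [-3.11, 3.11]. Speed limits (rad/s): [2.57, 2.57, 3.14, 3.14, 3.14, 3.14].

INTERFACE

Orientations are given as [roll, pitch, yaw] about the fixed x, y, z axes, in that order (R = Rz(yaw) Ry(pitch) Rx(roll)).
In Python, from cell import observe, imaging, workorder, robot gives the robot as it stands. The module is installed in compiled form; this text tells all that it offers.
- The arm moves only by the tool send_rows, never from a script. Its argument "series" is a list of rows, each a list of 7 numbers: the shift along the tool's x, y, z in m, then the turn, a rotation vector about the tool's x, y, z in rad, then the closure, from 0 (fully open) to 1 (shut). A call has 1 to 5 rows; each row shifts and turns the commanded pose from where the row before left it, along the tool's axes as they then stand; what a row does not reach is not made up. A row lasts 1/12 s, in which the tool goes at most 41.7 mm and 7.16 degrees, less where a joint would pass 70% of its speed; a pose out of reach is approached as far as the arm can. A call is refused whole if a number of a shift passes 0.0417 or a number of a turn 0.125, either way. A call with a gripper value outside its range is refused whole. The fingers move at their own pace and stop on an object; "newtons" is the grip in N (left out, the last holds). Time passes only in rows, so rows that do not move let the fingers close. It gives the time, the measured TCP pose, the force and the opening at its end, in the units of the state.
- observe(): the state, without advancing time (a new reading comes with each control period).
- imaging.read_camera(name): name is "side" or "top"; returns a dict with "color" (384x512x3 uint8, red, green, blue), "range_z" (384x512 float32, m along the optical axis (not along the pixel's ray), 0 where there is no reading), "vfov" (degrees; the focal length in pixels is half the picture's height over the tangent of half this angle, whatever the lens; pixels are square), "cx", "cy" (the principal point, pixels), "T" (4x4, takes a point from camera to world coordinates). Camera axes: x right, y down, z forward; pixel columns grow to the right and rows downward; lengths in m; the calibration is good to about 2 mm. A picture is of the moment at which its call begins.
- workorder.hand_in(): hands the job in, once; it reports no verdict.
The state is a dict: "time": time; "qpos": joint angles; "qvel": joint speeds; "joint_efforts": joint torques, N m; "tool_pos": TCP position; "tool_rot": TCP orientation; "contact_force": force on the tool from outside, world axes, zero at the start; "torque": the same for the moment, N m; "opening": finger opening in m.
Only numpy, scipy, OpenCV 4.12 (cv2) and the standard library are available. Lean on these libraries where they do the work, as an engineer would, in place of code of your own. Each camera call takes 0.05 s, during which the arm holds its last target.

TASK

Press the three push-button switches in the rack from left to right, each slowly until you feel it click; never put more than 20 N on a cap. Then take the one that needed the most force to click by its housing and seat it upright and fully home in the empty square seat of the grey control box, and press it there once more until it clicks. Leave the other two switches in their pockets and do not disturb the jar, the casting or the nut.

Things in the scene. Friction and masses are not known exactly. Their poses are not given: they have to be found in the camera images.
- rack: fixed aluminium bar on the bench, 74 (x) x 270 (y) x 22 mm (z) with three square pockets at y = +90, 0 and -90 mm, each 41 mm square and 14 mm deep (floor 8 mm over the bench); origin at the centre of its underside on the bench, x away from the robot, y to the left (turned up to 0.3 rad)
- switch_p_center (a point): centre (half-way up) of the black housing of one of three switches that look alike, 38 x 38 mm square, 50 mm tall, loose, 0.13 to 0.21 kg, upright in a rack pocket (underside 8 mm over the bench). In the middle of its top a bare-metal cap, 24 mm wide, stands 12 mm proud. Which switch stands in which pocket differs from run to run. z up; sides along x and y
- switch_q_center (a point): centre (half-way up) of the black housing of one of three switches that look alike, 38 x 38 mm square, 50 mm tall, loose, 0.13 to 0.21 kg, upright in a rack pocket (underside 8 mm over the bench). In the middle of its top a bare-metal cap, 24 mm wide, stands 12 mm proud. Which switch stands in which pocket differs from run to run. z up; sides along x and y
- switch_r_center (a point): centre (half-way up) of the black housing of one of three switches that look alike, 38 x 38 mm square, 50 mm tall, loose, 0.13 to 0.21 kg, upright in a rack pocket (underside 8 mm over the bench). In the middle of its top a bare-metal cap, 24 mm wide, stands 12 mm proud. Which switch stands in which pocket differs from run to run. z up; sides along x and y
- switch_p_foot (a point): centre of the underside of switch p's housing, 25 mm below point switch_p_center; the foot is stepped: 33 mm square for the lowest 4 mm, 36 mm for the next 4 mm, then 38 mm
- switch_q_foot (a point): centre of the underside of switch q's housing, 25 mm below point switch_q_center; the foot is stepped: 33 mm square for the lowest 4 mm, 36 mm for the next 4 mm, then 38 mm
- switch_r_foot (a point): centre of the underside of switch r's housing, 25 mm below point switch_r_center; the foot is stepped: 33 mm square for the lowest 4 mm, 36 mm for the next 4 mm, then 38 mm
- button_p_top (a point): centre of the flat top of the cap of switch p (62 mm above the housing's underside when out); moves with the cap
- button_q_top (a point): centre of the flat top of the cap of switch q (62 mm above the housing's underside when out); moves with the cap
- button_r_top (a point): centre of the flat top of the cap of switch r (62 mm above the housing's underside when out); moves with the cap
- button_p (a joint): travel of switch p's cap, m: 0 out, 0.0062 at its stop (down). Resistance starts near 30 % of the click force, peaks at it at about 2.8 mm and falls to about 60 % at the stop: that drop is the click; past the stop it rises steeply. The three click forces are 4 to 15 N, at least 3 N apart; only feeling tells which is which. Springs back when let go
- button_q (a joint): travel of switch q's cap, m: 0 out, 0.0062 at its stop (down). Resistance starts near 30 % of the click force, peaks at it at about 2.8 mm and falls to about 60 % at the stop: that drop is the click; past the stop it rises steeply. The three click forces are 4 to 15 N, at least 3 N apart; only feeling tells which is which. Springs back when let go
- button_r (a joint): travel of switch r's cap, m: 0 out, 0.0062 at its stop (down). Resistance starts near 30 % of the click force, peaks at it at about 2.8 mm and falls to about 60 % at the stop: that drop is the click; past the stop it rises steeply. The three click forces are 4 to 15 N, at least 3 N apart; only feeling tells which is which. Springs back when let go
- control_box: fixed low grey painted case, 116 (x) x 104 (y) x 34 mm (z), with one empty square seat in the middle of its top; origin at the centre of its underside on the bench, x away from the robot, y to the left (turned up to 0.3 rad)
- seat_floor (a point): centre of the floor of the control box's seat: the seat is 41 mm square, 14 mm deep, its floor 20 mm over the bench, its sides along the box's x and y; a seated switch stands with its underside on this floor, 36 mm of its housing above the box, either quarter turn
- jar: bystander: clear jar with black lid, 54 mm wide, 78 mm tall, standing loose on the bench; origin at its underside
- air_horn: bystander: grey carburettor casting, 81 x 77 x 50 mm, loose; origin at its underside
- nut: bystander: black castle nut, 34 mm wide, 22 mm tall, loose; origin at its underside

How it is judged:
On the way, in this order (a step that is already met when the one before it is completed fails the run):
1. the switch in the left pocket is pressed past its click (((value of joint button_p above 0.0042 m and y of switch_p_center in the frame of rack between 0.06 and 0.12 m) or (value of joint button_q above 0.0042 m and y of switch_q_center in the frame of rack between 0.06 and 0.12 m) or (value of joint button_r above 0.0042 m and y of switch_r_center in the frame of rack between 0.06 and 0.12 m))), for 0.05 s.
2. then the switch in the middle pocket is pressed past its click (((value of joint button_p above 0.0042 m and y of switch_p_center in the frame of rack between -0.03 and 0.03 m) or (value of joint button_q above 0.0042 m and y of switch_q_center in the frame of rack between -0.03 and 0.03 m) or (value of joint button_r above 0.0042 m and y of switch_r_center in the frame of rack between -0.03 and 0.03 m))), for 0.05 s.
3. then the switch in the right pocket is pressed past its click (((value of joint button_p above 0.0042 m and y of switch_p_center in the frame of rack between -0.12 and -0.06 m) or (value of joint button_q above 0.0042 m and y of switch_q_center in the frame of rack between -0.12 and -0.06 m) or (value of joint button_r above 0.0042 m and y of switch_r_center in the frame of rack between -0.12 and -0.06 m))), for 0.05 s.
4. then the stiffest switch, seated in the control box, is pressed there and stands against more than 10.5 N before it clicks (the other two click below 9.5 N) (((horizontal distance between switch_p_foot and seat_floor below 0.004 m and z of switch_p_foot in the frame of seat_floor between -0.003 and 0.003 m and angle between switch_p_foot's own z axis and vertical below 0.08 rad and contact force between the fingers and button_p above 10.5 N and value of joint button_p below 0.0042 m) or (horizontal distance between switch_q_foot and seat_floor below 0.004 m and z of switch_q_foot in the frame of seat_floor between -0.003 and 0.003 m and angle between switch_q_foot's own z axis and vertical below 0.08 rad and contact force between the fingers and button_q above 10.5 N and value of joint button_q below 0.0042 m) or (horizontal distance between switch_r_foot and seat_floor below 0.004 m and z of switch_r_foot in the frame of seat_floor between -0.003 and 0.003 m and angle between switch_r_foot's own z axis and vertical below 0.08 rad and contact force between the fingers and button_r above 10.5 N and value of joint button_r below 0.0042 m))), for 0.05 s.
5. and goes past its click there (((horizontal distance between switch_p_foot and seat_floor below 0.004 m and z of switch_p_foot in the frame of seat_floor between -0.003 and 0.003 m and angle between switch_p_foot's own z axis and vertical below 0.08 rad and value of joint button_p above 0.0042 m) or (horizontal distance between switch_q_foot and seat_floor below 0.004 m and z of switch_q_foot in the frame of seat_floor between -0.003 and 0.003 m and angle between switch_q_foot's own z axis and vertical below 0.08 rad and value of joint button_q above 0.0042 m) or (horizontal distance between switch_r_foot and seat_floor below 0.004 m and z of switch_r_foot in the frame of seat_floor between -0.003 and 0.003 m and angle between switch_r_foot's own z axis and vertical below 0.08 rad and value of joint button_r above 0.0042 m))), for 0.05 s.
At the end, for the whole second after the job is handed in: The stiffest switch (the one proved in the box) stands upright in the control box's seat with its underside on the seat floor (within 3 mm in height, 4 mm sideways, 0.08 rad of upright); the other two are upright in their pockets within 6 mm of where they stood; all caps are out and all is at rest (((horizontal distance between switch_p_foot and seat_floor below 0.004 m and z of switch_p_foot in the frame of seat_floor between -0.003 and 0.003 m and angle between switch_p_foot's own z axis and vertical below 0.08 rad and distance of each of switch_q_foot, switch_r_foot from where it was at the start of the episode below 0.006 m and angle between each of switch_q_foot, switch_r_foot's own z axis and vertical below 0.15 rad) or (horizontal distance between switch_q_foot and seat_floor below 0.004 m and z of switch_q_foot in the frame of seat_floor between -0.003 and 0.003 m and angle between switch_q_foot's own z axis and vertical below 0.08 rad and distance of each of switch_p_foot, switch_r_foot from where it was at the start of the episode below 0.006 m and angle between each of switch_p_foot, switch_r_foot's own z axis and vertical below 0.15 rad) or (horizontal distance between switch_r_foot and seat_floor below 0.004 m and z of switch_r_foot in the frame of seat_floor between -0.003 and 0.003 m and angle between switch_r_foot's own z axis and vertical below 0.08 rad and distance of each of switch_p_foot, switch_q_foot from where it was at the start of the episode below 0.006 m and angle between each of switch_p_foot, switch_q_foot's own z axis and vertical below 0.15 rad)) and value of joint each of button_p, button_q, button_r below 0.001 m and linear speed of each of switch_p, switch_q, switch_r below 0.02 m/s); the robot touches nothing.
It fails at once if more than 20 N on a cap (contact force between anything else and button_p above 20 N or contact force between anything else and button_q above 20 N or contact force between anything else and button_r above 20 N).
It fails at once if the jar, the casting or the nut is moved by more than 20 mm (distance of any of jar, air_horn, nut from where it was at the start of the episode above 0.02 m).
It also fails if it takes over 72 s, if anything falls off the work surface, if the arm or the gripper's body presses on something with over 40 N, if the wrist force passes 120 N, or if a joint passes its speed limit or range.

## Working session

There is one attempt and no reset: what is moved stays moved. The work goes in short steps, Python scripts to look and compute and a tool call to move; the robot and the scene stay as the last step left them, time stands still between calls to the robot, and variables do not carry over. Pictures are saved under pics/ and viewed, and the job is handed in when it is done.

Besides the shell and the picture viewer there is one more tool, called as a command line: name --pt "numbers of a row" for each row, then --argument value for the rest. send_rows: Moves the arm, as the interface text tells. Its arguments: {"type":"object","properties":{"series":{"type":"array","items":{"type":"array","items":{"type":"number"}}},"newtons":{"type":"number"}},"required":["series"]}

```bash
mkdir -p pics; python3 - <<'E'
from cell import observe, imaging
import cv2,numpy as np
print(observe())
for n in("side","top"):
    d=imaging.read_camera(n); cv2.imwrite(f"pics/{n}0.png",d["color"][:,:,::-1]); np.savez(f"{n}0.npz",**d)
    print(n,d["vfov"],d["cx"],d["cy"],d["T"].round(4).tolist(),(d["range_z"]>0).mean())
E
```

```text
{'time': 0.0, 'qpos': array([-1.39103313e+00,  3.42744133e-01,  1.52508230e+00,  7.37661793e-06,
        1.27537900e+00, -1.45984709e-01]), 'qvel': array([ 6.07101980e-04, -7.40654672e-04, -8.06910599e-04,  7.08353968e-04,
        4.41051638e-04, -5.13923804e-05]), 'joint_efforts': array([-2.66489078e-03, -4.31247640e+01, -2.44207907e+01,  7.16361590e-02,
        5.58827980e-02, -1.12232040e-04]), 'tool_pos': array([ 0.16796201, -0.4969515 ,  0.22601107]), 'tool_rot': array([-3.13999805e+00, -2.41585388e-04,  3.25745558e-01]), 'contact_force': array([ 0.05754612,  0.31981252, -0.40698082]), 'torque': array([-0.02754625,  0.00193727, -0.00570089]), 'opening': 0.09194180312930827}
side 43.975188861014246 254.74073584147143 195.16915173213357 [[-0.7311, 0.5883, -0.3454, 1.0046], [0.6822, 0.6253, -0.379, 0.596], [-0.007, -0.5128, -0.8585, 1.2134], [0.0, 0.0, 0.0, 1.0]] 0.996185302734375
top 46.841035581167766 261.2505529267679 185.13788874737295 [[-0.0272, -0.9803, 0.1954, 0.2669], [-0.9996, 0.0287, 0.005, 0.093], [-0.0105, -0.1952, -0.9807, 1.5115], [0.0, 0.0, 0.0, 1.0]] 0.9959462483723959
```

View pics/side0.png

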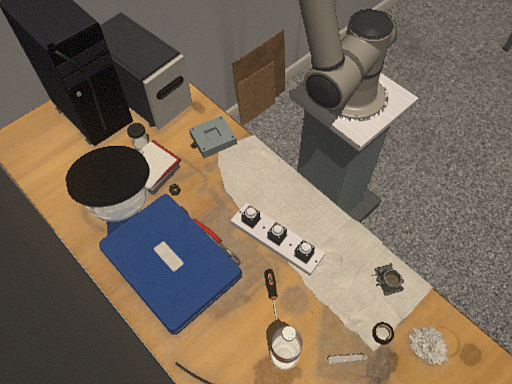

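View pics/top0.png

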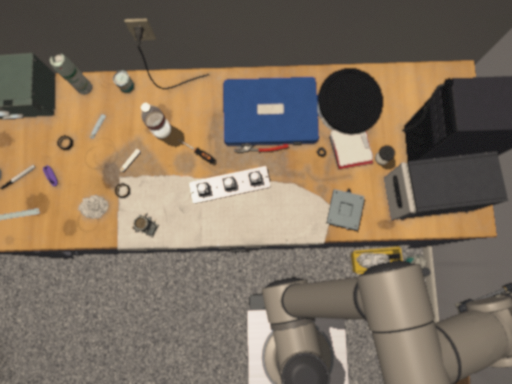

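```bash
python3 - <<'E'
import cv2,numpy as np
a=cv2.imread("pics/top0.png")
L=cv2.resize(a[155:215,175:285],None,fx=7,fy=7,interpolation=cv2.INTER_CUBIC)
M=cv2.resize(a[180:240,315:375],None,fx=7,fy=7,interpolation=cv2.INTER_CUBIC)
cv2.imwrite("pics/t_rack.png",L);cv2.imwrite("pics/t_box.png",M)
a=cv2.imread("pics/side0.png")
L=cv2.resize(a[195:280,225:335],None,fx=7,fy=7,interpolation=cv2.INTER_CUBIC)
M=cv2.resize(a[110:165,180:245],None,fx=8,fy=8,interpolation=cv2.INTER_CUBIC)
cv2.imwrite("pics/s_rack.png",L);cv2.imwrite("pics/s_box.png",M)
E
```

```text
(no output)
```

View pics/t_rack.png

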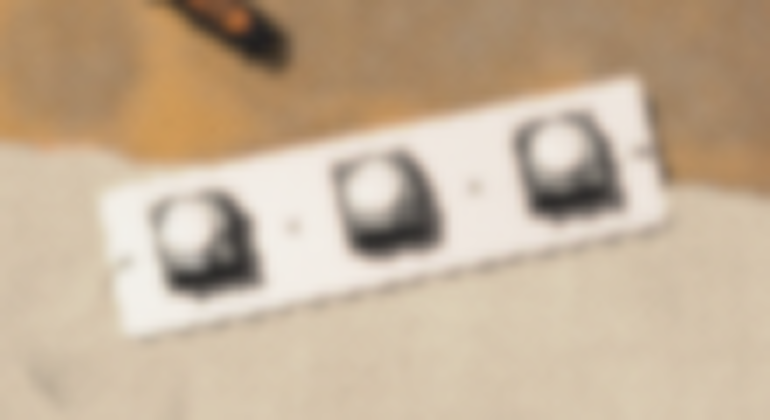

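View pics/t_box.png

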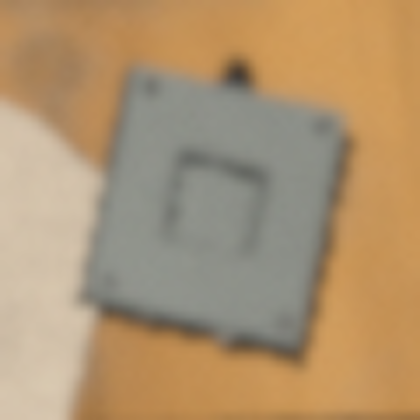

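View pics/s_rack.png

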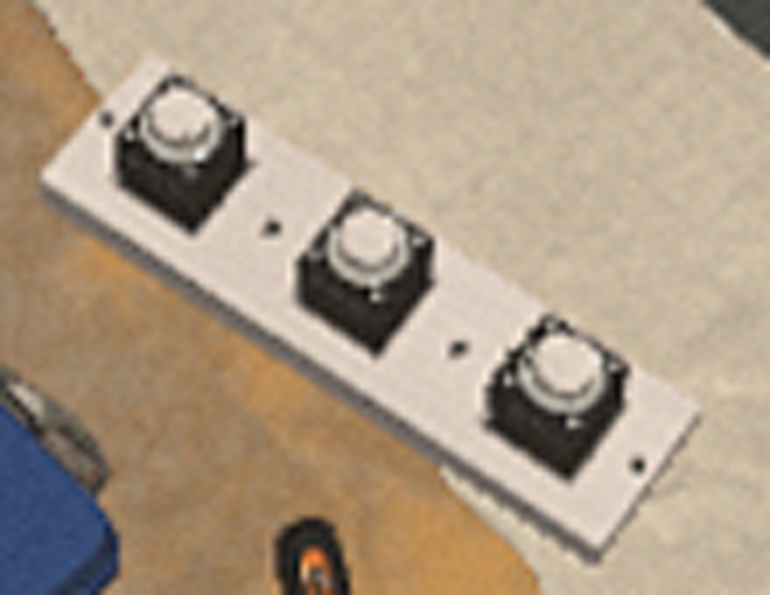

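View pics/s_box.png

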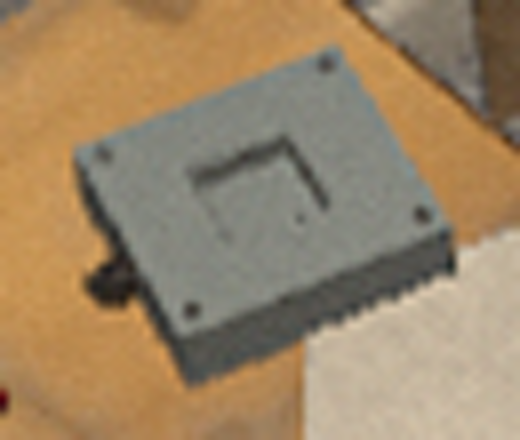

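```bash
cat > h.py <<'E'
import cv2,numpy as np
def rays(d,uv):
    f=d["color"].shape[0]/2/np.tan(np.radians(float(d["vfov"]))/2); T=d["T"]
    uv=np.atleast_2d(uv).astype(float)
    r=np.c_[(uv[:,0]-d["cx"])/f,(uv[:,1]-d["cy"])/f,np.ones(len(uv))]@T[:3,:3].T
    return T[:3,3],r
def plane(d,uv,z):
    o,r=rays(d,uv); return o+r*((z-o[2])/r[:,2])[:,None]
def cloud(d):
    h,w=d["range_z"].shape; u,v=np.meshgrid(np.arange(w),np.arange(h))
    o,r=rays(d,np.c_[u.ravel(),v.ravel()]); return (o+r*d["range_z"].ravel()[:,None]).reshape(h,w,3)
E
python3 - <<'E'
from h import *
for n in("top","side"):
    d=dict(np.load(n+"0.npz")); P=cloud(d); c=d["color"].astype(int)
    # approx positions
    px={"top":dict(rack=(230,183),box=(346,210),jar=(387,156),nut=(321,152),cast=(145,225)),"side":dict(rack=(277,245),box=(213,137),jar=(138,135),nut=(175,189),cast=(390,280))}[n]
    for k,(u,v) in px.items(): print(n,k,P[v,u].round(3))
    hsv=cv2.cvtColor(d["color"],cv2.COLOR_RGB2HSV)
    for k,zt in(("rack",.022),("box",.034)):
        u,v=px[k]
        print(k, hsv[v-12:v+13:6,u-14:u+15:7].tolist() if k=="box" else "")
    # bench height
    z=P[...,2]; print("z med", np.median(z[(abs(z)<.02)]))
    np.save(n+"_P.npy",P)
    lo,hi=(.28,.62)
    for k,z0,z1 in(("rack",.016,.030),("box",.028,.040),("caps",.064,.076),("hous",.052,.064)):
        m=((z>z0)&(z<z1)&(P[...,0]>.15)&(P[...,0]<.7)&(abs(P[...,1])<.4)).astype(np.uint8)
        nl,lab,st,ce=cv2.connectedComponentsWithStats(m)
        for i in range(1,nl):
            if st[i,4]>15:
                Q=P[lab==i][:,:2].astype(np.float32); r=cv2.minAreaRect(Q)
                print(n,k,st[i,4],ce[i].round(1),"mean",Q.mean(0).round(4),"rect",np.round(r[0],4),np.round(r[1],4),round(r[2],1),"z",P[lab==i][:,2].mean().round(4))
E
```

```text
top rack [0.565 0.204 0.069]
top box [ 0.469 -0.183  0.023]
top jar [ 0.638 -0.32   0.081]
top nut [ 0.681 -0.113 -0.   ]
top cast [0.437 0.494 0.03 ]
rack 
box [[[21, 27, 130], [43, 12, 144], [43, 12, 145], [43, 12, 143], [35, 12, 126]], [[39, 13, 142], [39, 13, 134], [43, 14, 127], [40, 12, 131], [41, 14, 142]], [[38, 14, 147], [40, 13, 120], [45, 14, 145], [35, 11, 138], [33, 17, 135]], [[41, 14, 148], [43, 12, 147], [39, 12, 143], [39, 13, 142], [18, 48, 122]], [[41, 15, 135], [41, 14, 147], [39, 12, 145], [43, 12, 144], [16, 124, 152]]]
z med 0.0011526240578565439
top rack 16 [333.4 149.9] mean [ 0.6803 -0.1532] rect [ 0.6809 -0.1535] [0.0342 0.0033] 10.1 z 0.0243
top rack 122 [204.3 155.4] mean [0.6741 0.2954] rect [0.6753 0.2955] [0.0814 0.0251] 55.6 z 0.0248
top rack 25 [320.2 152.4] mean [ 0.6738 -0.1072] rect [ 0.6744 -0.1078] [0.0281 0.0186] 48.4 z 0.0209
top rack 16 [377.1 159.8] mean [ 0.6409 -0.3015] rect [ 0.6425 -0.3005] [0.0289 0.0056] 19.5 z 0.024
top rack 1183 [229.7 185.2] mean [0.5667 0.2086] rect [0.5694 0.2097] [0.0762 0.2699] 10.8 z 0.0226
top rack 25 [386.7 1
[... 3876 characters left out ...]
e caps 65 [276.8 229. ] mean [0.5737 0.2091] rect [0.573  0.2093] [0.025  0.0217] 46.8 z 0.0702
side caps 63 [304.9 246.9] mean [0.5563 0.297 ] rect [0.5553 0.2963] [0.0233 0.0213] 42.8 z 0.0694
side hous 144 [167.6 109.5] mean [ 0.5248 -0.3357] rect [ 0.5259 -0.3346] [0.0691 0.1691] 67.0 z 0.0578
side hous 47 [138.3 138.2] mean [ 0.6605 -0.3064] rect [ 0.6601 -0.3087] [0.0204 0.0486] 65.9 z 0.0578
side hous 122 [250.3 214.9] mean [0.5921 0.124 ] rect [0.5897 0.1201] [0.0398 0.0403] 11.9 z 0.0585
side hous 123 [276.9 232. ] mean [0.5753 0.2119] rect [0.5724 0.2088] [0.0404 0.0379] 8.5 z 0.0586
side hous 133 [304.4 249.7] mean [0.5591 0.2991] rect [0.5554 0.2969] [0.0416 0.0383] 11.6 z 0.0587
```

```bash
cat > plan.py <<'E'
import sys,numpy as np
from cell import observe
from scipy.spatial.transform import Rotation as R
def plan(pts,yaw=None,rz=0.12,step=0.04,c=0,n=None):
    s=observe(); p=np.array(s["tool_pos"]); r=R.from_euler("xyz",s["tool_rot"])
    ex=r.as_euler("xyz"); print("t",round(s["time"],2),"pos",p.round(4),"rot",ex.round(4),"F",s["contact_force"].round(2),"open",round(s["opening"],4))
    y=ex[2]; yaw=y if yaw is None else yaw
    rows=[]
    for q in pts:
        q=np.array(q,float)
        while np.linalg.norm(q-p)>5e-4 or abs(yaw-y)>2e-3:
            d=q-p; L=np.linalg.norm(d); 
            if L>step: d*=step/L
            t=np.clip(yaw-y,-rz,rz)
            b=np.array([d[0]*np.cos(y)+d[1]*np.sin(y), d[0]*np.sin(y)-d[1]*np.cos(y), -d[2]])
            b=b.round(3) if step>.005 else b.round(4)
            rows.append([*b.tolist(),0,0,round(float(-t),3),c])
            p=p+[b[0]*np.cos(y)+b[1]*np.sin(y), b[0]*np.sin(y)-b[1]*np.cos(y), -b[2]]; y+=t
            if len(rows)>60: break
    for i in range(0,len(rows),5): print("[",",".join(str(x).replace(" ","") for x in rows[i:i+5]),"]")
E
python3 -c "
from plan import *
plan([(.33,-.2,.22),(.42,0,.22),(.5545,.297,.12)],1.756,c=1)"
```

```text
t 0.1 pos [ 0.168  -0.497   0.2261] rot [-3.1402e+00 -2.0000e-04  3.2580e-01] F [ 0.14 -0.3  -0.11] open 0.0918
[ [0.029,-0.027,0.001,0,0,-0.12,1],[0.032,-0.023,0.001,0,0,-0.12,1],[0.035,-0.019,0.001,0,0,-0.12,1],[0.037,-0.015,0.001,0,0,-0.12,1],[0.039,-0.011,0.0,0,0,-0.12,1] ]
[ [0.04,-0.006,0.001,0,0,-0.12,1],[0.04,-0.001,0.0,0,0,-0.12,1],[0.04,0.004,0.001,0,0,-0.12,1],[0.018,0.004,0.0,0,0,-0.12,1],[-0.0,-0.0,0.0,0,0,-0.12,1] ]
[ [-0.0,-0.0,0.0,0,0,-0.12,1],[-0.0,-0.0,0.0,0,0,-0.11,1],[0.033,0.023,0.0,0,0,-0.0,1],[0.033,0.023,0.0,0,0,-0.0,1],[0.033,0.023,0.0,0,0,-0.0,1] ]
[ [0.033,0.023,0.0,0,0,-0.0,1],[0.033,0.023,0.0,0,0,-0.0,1],[0.015,0.01,0.0,0,0,-0.0,1],[0.031,0.022,0.012,0,0,-0.0,1],[0.031,0.022,0.012,0,0,-0.0,1] ]
[ [0.031,0.022,0.012,0,0,-0.0,1],[0.031,0.022,0.012,0,0,-0.0,1],[0.032,0.022,0.011,0,0,-0.0,1],[0.031,0.022,0.012,0,0,-0.0,1],[0.032,0.022,0.011,0,0,-0.0,1] ]
[ [0.031,0.022,0.012,0,0,-0.0,1],[0.017,0.011,0.006,0,0,-0.0,1] ]
```

send_rows --pt "0.029 -0.027 0.001 0 0 -0.12 1" --pt "0.032 -0.023 0.001 0 0 -0.12 1" --pt "0.035 -0.019 0.001 0 0 -0.12 1" --pt "0.037 -0.015 0.001 0 0 -0.12 1" --pt "0.039 -0.011 0.0 0 0 -0.12 1" --newtons 20

```text
time: 0.52
tool_pos: [0.2637, -0.3205, 0.2222]
tool_rot: [-3.141, -0.0, 0.931]
contact_force: [1.1, -0.5, 0.7]
opening: 0.063
```

send_rows --pt "0.04 -0.006 0.001 0 0 -0.12 1" --pt "0.04 -0.001 0.0 0 0 -0.12 1" --pt "0.04 0.004 0.001 0 0 -0.12 1" --pt "0.018 0.004 0.0 0 0 -0.12 1" --pt "0 0 0 0 0 -0.12 1"

```text
time: 0.93
tool_pos: [0.3311, -0.1969, 0.2206]
tool_rot: [-3.142, -0.001, 1.536]
contact_force: [0.2, -0.6, -0.3]
opening: 0.0296
```

```bash
python3 -c "
from plan import *
plan([(.42,0,.22),(.5545,.297,.12)],1.756,c=1)"
```

```text
t 0.93 pos [ 0.3311 -0.1969  0.2206] rot [-3.1416e+00 -1.4000e-03  1.5359e+00] F [ 0.25 -0.57 -0.33] open 0.0296
[ [0.037,0.015,0.0,0,0,-0.12,1],[0.035,0.02,0.0,0,0,-0.1,1],[0.033,0.023,0.0,0,0,-0.0,1],[0.033,0.023,0.0,0,0,-0.0,1],[0.033,0.023,0.0,0,0,-0.0,1] ]
[ [0.013,0.009,0.001,0,0,-0.0,1],[-0.0,-0.0,-0.0,0,0,-0.0,1],[-0.0,-0.0,-0.0,0,0,-0.0,1],[-0.0,-0.0,-0.0,0,0,-0.0,1],[-0.0,-0.0,-0.0,0,0,-0.0,1] ]
[ [-0.0,-0.0,-0.0,0,0,-0.0,1],[-0.0,-0.0,-0.0,0,0,-0.0,1],[-0.0,-0.0,-0.0,0,0,-0.0,1],[-0.0,-0.0,-0.0,0,0,-0.0,1],[-0.0,-0.0,-0.0,0,0,-0.0,1] ]
[ [-0.0,-0.0,-0.0,0,0,-0.0,1],[-0.0,-0.0,-0.0,0,0,-0.0,1],[-0.0,-0.0,-0.0,0,0,-0.0,1],[-0.0,-0.0,-0.0,0,0,-0.0,1],[-0.0,-0.0,-0.0,0,0,-0.0,1] ]
[ [-0.0,-0.0,-0.0,0,0,-0.0,1],[-0.0,-0.0,-0.0,0,0,-0.0,1],[-0.0,-0.0,-0.0,0,0,-0.0,1],[-0.0,-0.0,-0.0,0,0,-0.0,1],[-0.0,-0.0,-0.0,0,0,-0.0,1] ]
[ [-0.0,-0.0,-0.0,0,0,-0.0,1],[-0.0,-0.0,-0.0,0,0,-0.0,1],[-0.0,-0.0,-0.0,0,0,-0.0,1],[-0.0,-0.0,-0.0,0,0,-0.0,1],[-0.0,-0.0,-0.0,0,0,-0.0,1] ]
[ [-0.0,-0.0,-0.0,0,0,-0.0,1],[-0.0,-0.0,-0.0,0,0,-0.0,1],[-0.0,-0.0,-0.0,0,0,-0.0,1],[-0.0,-0.0,-0.0,0,0,-0.0,1],[-0.0,-0.0,-0.0,0,0,-0.0,1] ]
[ [-0.0,-0.0,-0.0,0,0,-0.0,1],[-0.0,-0.0,-0.0,0,0,-0.0,1],[-0.0,-0.0,-0.0,0,0,-0.0,1],[-0.0,-0.0,-0.0,0,0,-0.0,1],[-0.0,-0.0,-0.0,0,0,-0.0,1] ]
[ [-0.0,-0.0,-0.0,0,0,-0.0,1],[-0.0,-0.0,-0.0,0,0,-0.0,1],[-0.0,-0.0,-0.0,0,0,-0.0,1],[-0.0,-0.0,-0.0,0,0,-0.0,1],[-0.0,-0.0,-0.0,0,0,-0.0,1] ]
[ [-0.0,-0.0,-0.0,0,0,-0.0,1],[-0.0,-0.0,-0.0,0,0,-0.0,1],[-0.0,-0.0,-0.0,0,0,-0.0,1],[-0.0,-0.0,-0.0,0,0,-0.0,1],[-0.0,-0.0,-0.0,0,0,-0.0,1] ]
[ [-0.0,-0.0,-0.0,0,0,-0.0,1],[-0.0,-0.0,-0.0,0,0,-0.0,1],[-0.0,-0.0,-0.0,0,0,-0.0,1],[-0.0,-0.0,-0.0,0,0,-0.0,1],[-0.0,-0.0,-0.0,0,0,-0.0,1] ]
[ [-0.0,-0.0,-0.0,0,0,-0.0,1],[-0.0,-0.0,-0.0,0,0,-0.0,1],[-0.0,-0.0,-0.0,0,0,-0.0,1],[-0.0,-0.0,-0.0,0,0,-0.0,1],[-0.0,-0.0,-0.0,0,0,-0.0,1] ]
[ [-0.0,-0.0,-0.0,0,0,-0.0,1],[0.031,0.022,0.012,0,0,-0.0,1] ]
```

```bash
sed -i 's/>5e-4 or/>(1.2e-3 if step>.005 else 2e-4) or/' plan.py; sed -i 's/-0.0,/0,/' plan.py
```

send_rows --pt "0.037 0.015 0 0 0 -0.12 1" --pt "0.035 0.02 0 0 0 -0.1 1" --pt "0.033 0.023 0 0 0 0 1" --pt "0.033 0.023 0 0 0 0 1" --pt "0.033 0.023 0 0 0 0 1"

```text
time: 1.35
tool_pos: [0.4151, -0.0163, 0.2206]
tool_rot: [-3.141, 0.0, 1.745]
contact_force: [0.8, -0.3, 0.4]
opening: 0.0006
```

send_rows --pt "0.013 0.009 0 0 0 0 1" --pt "0.031 0.022 0.012 0 0 0 1" --pt "0.031 0.022 0.012 0 0 0 1" --pt "0.031 0.022 0.012 0 0 0 1" --pt "0.031 0.022 0.012 0 0 0 1"

```text
time: 1.77
tool_pos: [0.4868, 0.1355, 0.1719]
tool_rot: [-3.141, 0.0, 1.746]
contact_force: [0.6, -0.7, 1.1]
opening: 0.0002
```

```bash
python3 -c "
from plan import *
plan([(.5545,.297,.11)],1.756,c=1)"
```

```text
t 1.77 pos [0.4868 0.1355 0.1719] rot [-3.1412e+00  2.0000e-04  1.7459e+00] F [ 0.62 -0.7   1.08] open 0.0002
[ [0.032,0.02,0.013,0,0,-0.01,1],[0.031,0.021,0.013,0,0,-0.0,1],[0.031,0.021,0.014,0,0,-0.0,1],[0.032,0.021,0.013,0,0,-0.0,1],[0.02,0.013,0.009,0,0,-0.0,1] ]
```

send_rows --pt "0.032 0.02 0.013 0 0 -0.01 1" --pt "0.031 0.021 0.013 0 0 0 1" --pt "0.031 0.021 0.014 0 0 0 1" --pt "0.032 0.021 0.013 0 0 0 1" --pt "0.02 0.013 0.009 0 0 0 1"

```text
time: 2.18
tool_pos: [0.5544, 0.2977, 0.1086]
tool_rot: [-3.14, -0.0, 1.757]
contact_force: [-0.7, -0.8, 0.3]
opening: 0.0006
```

```bash
python3 - <<'E'
from plan import *
from h import *
from cell import imaging
plan([(.5545,.297,.082)],1.756,c=1)
out=[]
for n,(x0,x1,y0,y1) in(("side",(225,355,170,280)),("top",(150,280,130,240))):
    d=imaging.read_camera(n); np.savez(f"{n}1.npz",**d)
    out.append(cv2.resize(d["color"][y0:y1,x0:x1,::-1],None,fx=3,fy=3,interpolation=cv2.INTER_CUBIC))
cv2.imwrite("pics/c1.png",np.hstack(out)); 
E
```

```text
t 2.18 pos [0.5544 0.2977 0.1086] rot [-3.1401e+00 -3.0000e-04  1.7573e+00] F [-0.7  -0.83  0.28] open 0.0006
[ [-0.001,-0.0,0.027,0,0,0.001,1] ]
```

View pics/c1.png

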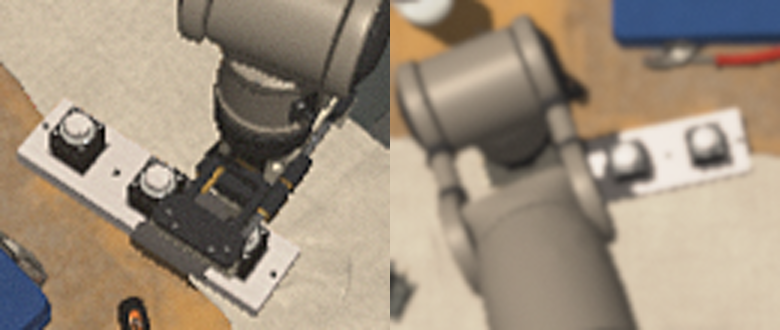

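send_rows --pt "0 0 0.02 0 0 0 1" --pt "0 0 0.01 0 0 0 1" --pt "0 0 0.003 0 0 0 1" --pt "0 0 0 0 0 0 1"

```text
time: 2.62
tool_pos: [0.5537, 0.2936, 0.0768]
tool_rot: [-3.139, 0.001, 1.755]
contact_force: [-0.5, -0.3, 0.8]
opening: 0.0003
```

send_rows --pt "0 0 0.001 0 0 0 1" --pt "0 0 0 0 0 0 1"

```text
time: 2.78
tool_pos: [0.5549, 0.2944, 0.0776]
tool_rot: [3.14, -0.0, 1.755]
contact_force: [0.3, -0.3, -0.2]
opening: 0.0
```

send_rows --pt "0 0 0.001 0 0 0 1" --pt "0 0 0.001 0 0 0 1" --pt "0 0 0.001 0 0 0 1" --pt "0 0 0 0 0 0 1"

```text
time: 3.12
tool_pos: [0.5543, 0.2946, 0.0737]
tool_rot: [3.142, 0.0, 1.756]
contact_force: [-0.3, 0.1, -0.1]
opening: 0.0003
```

send_rows --pt "0 0 0.0005 0 0 0 1" --pt "0 0 0.0005 0 0 0 1"

```text
time: 3.28
tool_pos: [0.5544, 0.2947, 0.0727]
tool_rot: [3.141, 0.0, 1.756]
contact_force: [0.9, 0.1, -0.3]
opening: 0.0004
```

send_rows --pt "0 0 0.0005 0 0 0 1" --pt "0 0 0 0 0 0 1"

```text
time: 3.45
tool_pos: [0.5543, 0.2946, 0.072]
tool_rot: [-3.141, 0.0, 1.756]
contact_force: [0.7, 0.5, -0.5]
opening: 0.0003
```

send_rows --pt "0 0 0.0005 0 0 0 1" --pt "0 0 0 0 0 0 1"

```text
time: 3.62
tool_pos: [0.5543, 0.2946, 0.0716]
tool_rot: [-3.141, 0.0, 1.756]
contact_force: [0.3, 0.5, 0.5]
opening: 0.0004
```

send_rows --pt "0 0 0.0005 0 0 0 1" --pt "0 0 0 0 0 0 1"

```text
time: 3.78
tool_pos: [0.5544, 0.2946, 0.0711]
tool_rot: [-3.141, 0.0, 1.756]
contact_force: [0.5, -0.0, -0.2]
opening: 0.0005
```

send_rows --pt "0 0 0.0005 0 0 0 1" --pt "0 0 0 0 0 0 1"

```text
time: 3.95
tool_pos: [0.5543, 0.2946, 0.0706]
tool_rot: [-3.141, 0.0, 1.756]
contact_force: [0.6, -0.9, -0.9]
opening: 0.0003
```

send_rows --pt "0.0025 0.0005 0 0 0 0 1" --pt "0 0 0.0005 0 0 0 1" --pt "0 0 0 0 0 0 1"

```text
time: 4.2
tool_pos: [0.5545, 0.2975, 0.0703]
tool_rot: [3.141, -0.0, 1.756]
contact_force: [-0.7, 0.6, 1.5]
opening: 0.0006
```

send_rows --pt "0 0 0.0005 0 0 0 1" --pt "0 0 0 0 0 0 1"

```text
time: 4.37
tool_pos: [0.5546, 0.2974, 0.0699]
tool_rot: [3.141, -0.0, 1.756]
contact_force: [-0.5, 1.7, 2.2]
opening: 0.0003
```

send_rows --pt "0 0 0.0005 0 0 0 1" --pt "0 0 0 0 0 0 1"

```text
time: 4.53
tool_pos: [0.5546, 0.2974, 0.0695]
tool_rot: [3.141, -0.0, 1.756]
contact_force: [-0.7, 1.9, 3.3]
opening: 0.0004
```

send_rows --pt "0 0 0.0005 0 0 0 1" --pt "0 0 0 0 0 0 1"

```text
time: 4.7
tool_pos: [0.5546, 0.2973, 0.0689]
tool_rot: [3.141, -0.0, 1.756]
contact_force: [-0.4, 0.8, 4.6]
opening: 0.0003
```

send_rows --pt "0 0 0.0005 0 0 0 1" --pt "0 0 0 0 0 0 1"

```text
time: 4.87
tool_pos: [0.5546, 0.2973, 0.0683]
tool_rot: [3.141, -0.0, 1.756]
contact_force: [-0.3, 1.1, 4.1]
opening: 0.0003
```

send_rows --pt "0 0 0.0005 0 0 0 1" --pt "0 0 0 0 0 0 1"

```text
time: 5.03
tool_pos: [0.5545, 0.2972, 0.0677]
tool_rot: [3.141, 0.0, 1.756]
contact_force: [0.0, 1.8, 4.3]
opening: 0.0006
```

send_rows --pt "0 0 0.0005 0 0 0 1" --pt "0 0 0 0 0 0 1"

```text
time: 5.2
tool_pos: [0.5545, 0.2972, 0.0671]
tool_rot: [3.141, 0.0, 1.756]
contact_force: [-0.3, 1.4, 4.1]
opening: 0.0002
```

send_rows --pt "0 0 0.0005 0 0 0 1" --pt "0 0 0 0 0 0 1"

```text
time: 5.37
tool_pos: [0.5545, 0.2972, 0.0666]
tool_rot: [3.141, 0.0, 1.756]
contact_force: [0.5, 1.4, 3.5]
opening: 0.0004
```

send_rows --pt "0 0 0.0005 0 0 0 1" --pt "0 0 0 0 0 0 1"

```text
time: 5.53
tool_pos: [0.5544, 0.2972, 0.066]
tool_rot: [-3.142, 0.0, 1.756]
contact_force: [0.9, 2.2, 4.0]
opening: 0.0005
```

send_rows --pt "0 0 0.0005 0 0 0 1" --pt "0 0 0 0 0 0 1"

```text
time: 5.7
tool_pos: [0.5544, 0.2971, 0.0654]
tool_rot: [-3.141, 0.0, 1.756]
contact_force: [0.7, 1.3, 2.9]
opening: 0.0002
```

send_rows --pt "0 0 0.0005 0 0 0 1" --pt "0 0 0 0 0 0 1"

```text
time: 5.87
tool_pos: [0.5543, 0.2971, 0.065]
tool_rot: [-3.141, 0.0, 1.756]
contact_force: [0.6, 0.1, 2.4]
opening: 0.0005
```

send_rows --pt "0 0 -0.015 0 0 0 1" --pt "-0.02 0 -0.003 0 0 0 1" --pt "-0.03 0 0 0 0 0 1" --pt "-0.03 0 0 0 0 0 1" --pt "-0.0095 0 0 0 0 0 1"

```text
time: 6.28
tool_pos: [0.5708, 0.2054, 0.0825]
tool_rot: [-3.139, 0.002, 1.754]
contact_force: [0.7, 0.4, 0.1]
opening: 0.0006
```

send_rows --pt "0 0 0.008 0 0 0 1" --pt "0 0 0.002 0 0 0 1" --pt "0 0 0 0 0 0 1" --pt "0 0 0 0 0 0 1"

```text
time: 6.62
tool_pos: [0.5702, 0.2104, 0.0725]
tool_rot: [-3.14, -0.0, 1.757]
contact_force: [0.1, 0.4, -0.9]
opening: 0.0007
```

send_rows --pt "0 0 0.001 0 0 0 1" --pt "0 0 0 0 0 0 1" --pt "0 0 0 0 0 0 1"

```text
time: 6.87
tool_pos: [0.5707, 0.2099, 0.0722]
tool_rot: [3.142, 0.0, 1.757]
contact_force: [-0.0, 0.1, 0.3]
opening: 0.0002
```

send_rows --pt "0 0 0.0005 0 0 0 1" --pt "0 0 0 0 0 0 1"

```text
time: 7.03
tool_pos: [0.5708, 0.2094, 0.0717]
tool_rot: [3.142, 0.0, 1.756]
contact_force: [0.1, 0.4, -0.0]
opening: 0.0002
```

send_rows --pt "0 0 0.0005 0 0 0 1" --pt "0 0 0 0 0 0 1"

```text
time: 7.2
tool_pos: [0.5709, 0.2092, 0.0711]
tool_rot: [-3.142, 0.0, 1.756]
contact_force: [0.3, -0.1, -0.2]
opening: 0.0001
```

send_rows --pt "0 0 0.0005 0 0 0 1" --pt "0 0 0 0 0 0 1"

```text
time: 7.37
tool_pos: [0.5709, 0.2092, 0.0706]
tool_rot: [-3.141, 0.0, 1.756]
contact_force: [0.3, -0.4, 0.3]
opening: 0.0004
```

send_rows --pt "0 0 0.0005 0 0 0 1" --pt "0 0 0 0 0 0 1"

```text
time: 7.53
tool_pos: [0.571, 0.2092, 0.0703]
tool_rot: [3.141, 0.0, 1.756]
contact_force: [-0.1, -0.2, -0.2]
opening: 0.0001
```

send_rows --pt "0 0 0.0005 0 0 0 1" --pt "0 0 0 0 0 0 1"

```text
time: 7.7
tool_pos: [0.5711, 0.2092, 0.07]
tool_rot: [3.141, 0.0, 1.756]
contact_force: [-0.3, -0.1, 4.9]
opening: 0.0005
```

send_rows --pt "0 0 0.0005 0 0 0 1" --pt "0 0 0 0 0 0 1"

```text
time: 7.87
tool_pos: [0.5711, 0.2092, 0.0696]
tool_rot: [3.141, 0.0, 1.756]
contact_force: [-2.3, -0.8, 5.7]
opening: 0.0003
```

send_rows --pt "0 0 0.0005 0 0 0 1" --pt "0 0 0 0 0 0 1"

```text
time: 8.03
tool_pos: [0.5711, 0.2092, 0.0692]
tool_rot: [3.141, 0.0, 1.756]
contact_force: [-1.6, -1.1, 7.0]
opening: 0.0005
```

send_rows --pt "0 0 0.0005 0 0 0 1" --pt "0 0 0 0 0 0 1"

```text
time: 8.2
tool_pos: [0.5711, 0.2092, 0.0688]
tool_rot: [3.141, 0.0, 1.756]
contact_force: [-1.5, -0.3, 6.7]
opening: 0.0004
```

send_rows --pt "0 0 0.0005 0 0 0 1" --pt "0 0 0 0 0 0 1"

```text
time: 8.37
tool_pos: [0.5712, 0.2093, 0.0684]
tool_rot: [3.141, 0.0, 1.756]
contact_force: [-1.8, -0.6, 6.5]
opening: 0.0006
```

send_rows --pt "0 0 0.0005 0 0 0 1" --pt "0 0 0 0 0 0 1"

```text
time: 8.53
tool_pos: [0.5712, 0.2092, 0.068]
tool_rot: [3.14, 0.0, 1.756]
contact_force: [-1.9, -0.5, 8.2]
opening: 0.0003
```

send_rows --pt "0 0 0.0005 0 0 0 1" --pt "0 0 0 0 0 0 1"

```text
time: 8.7
tool_pos: [0.5712, 0.2092, 0.0675]
tool_rot: [3.141, 0.0, 1.756]
contact_force: [-1.7, -0.5, 8.3]
opening: 0.0004
```

send_rows --pt "0 0 0.0005 0 0 0 1" --pt "0 0 0 0 0 0 1"

```text
time: 8.87
tool_pos: [0.5711, 0.2093, 0.067]
tool_rot: [3.141, 0.0, 1.756]
contact_force: [-1.8, -0.0, 7.8]
opening: 0.0009
```

send_rows --pt "0 0 0.0005 0 0 0 1" --pt "0 0 0 0 0 0 1"

```text
time: 9.03
tool_pos: [0.5711, 0.2092, 0.0663]
tool_rot: [3.141, 0.0, 1.756]
contact_force: [-0.1, -1.1, 7.1]
opening: 0.0004
```

send_rows --pt "0 0 0.0005 0 0 0 1" --pt "0 0 0 0 0 0 1"

```text
time: 9.2
tool_pos: [0.5711, 0.2092, 0.0657]
tool_rot: [3.141, 0.0, 1.756]
contact_force: [-1.0, -0.9, 4.9]
opening: 0.0004
```

send_rows --pt "0 0 0.0005 0 0 0 1" --pt "0 0 0 0 0 0 1"

```text
time: 9.37
tool_pos: [0.571, 0.2092, 0.0651]
tool_rot: [3.141, 0.0, 1.756]
contact_force: [-1.7, -0.3, 5.4]
opening: 0.0006
```

send_rows --pt "0 0 -0.015 0 0 0 1" --pt "-0.02 0 -0.003 0 0 0 1" --pt "-0.03 0 0 0 0 0 1" --pt "-0.03 0 0 0 0 0 1" --pt "-0.0095 0 0 0 0 0 1"

```text
time: 9.78
tool_pos: [0.5879, 0.1179, 0.0824]
tool_rot: [-3.141, 0.001, 1.754]
contact_force: [0.9, 0.7, -0.3]
opening: 0.0004
```

send_rows --pt "0 0 0.008 0 0 0 1" --pt "0 0 0.002 0 0 0 1" --pt "0 0 0 0 0 0 1" --pt "0 0 0 0 0 0 1" --pt "0 0 0 0 0 0 1"

```text
time: 10.2
tool_pos: [0.5871, 0.1225, 0.0725]
tool_rot: [-3.141, -0.0, 1.757]
contact_force: [0.2, 0.0, 0.2]
opening: 0.0006
```

send_rows --pt "0 0 0.0005 0 0 0 1" --pt "0 0 0.0005 0 0 0 1" --pt "0 0 0 0 0 0 1"

```text
time: 10.45
tool_pos: [0.5873, 0.1216, 0.0717]
tool_rot: [3.142, 0.0, 1.756]
contact_force: [-0.1, -0.0, -0.5]
opening: 0.0002
```

send_rows --pt "0 0 0.0005 0 0 0 1" --pt "0 0 0 0 0 0 1"

```text
time: 10.62
tool_pos: [0.5873, 0.1213, 0.0712]
tool_rot: [3.142, 0.0, 1.756]
contact_force: [0.4, -0.4, 0.6]
opening: 0.0004
```

send_rows --pt "0 0 0.0005 0 0 0 1" --pt "0 0 0 0 0 0 1"

```text
time: 10.78
tool_pos: [0.5873, 0.1212, 0.0706]
tool_rot: [-3.141, 0.0, 1.756]
contact_force: [0.1, -0.6, -0.2]
opening: 0.0006
```

send_rows --pt "0 0 0.0005 0 0 0 1" --pt "0 0 0 0 0 0 1"

```text
time: 10.95
tool_pos: [0.5875, 0.1212, 0.0703]
tool_rot: [3.141, 0.0, 1.756]
contact_force: [0.1, 0.5, 0.7]
opening: 0.0004
```

send_rows --pt "0 0 0.0005 0 0 0 1" --pt "0 0 0 0 0 0 1"

```text
time: 11.12
tool_pos: [0.5876, 0.1212, 0.0702]
tool_rot: [3.141, 0.0, 1.756]
contact_force: [-1.3, 0.9, 4.6]
opening: 0.0003
```

send_rows --pt "0 0 0.0005 0 0 0 1" --pt "0 0 0 0 0 0 1"

```text
time: 11.28
tool_pos: [0.5876, 0.1212, 0.07]
tool_rot: [3.141, 0.0, 1.756]
contact_force: [-1.5, -0.6, 7.4]
opening: 0.0007
```

send_rows --pt "0 0 0.0005 0 0 0 1" --pt "0 0 0 0 0 0 1"

```text
time: 11.45
tool_pos: [0.5877, 0.1212, 0.0697]
tool_rot: [3.14, 0.0, 1.756]
contact_force: [-2.1, -0.6, 7.1]
opening: 0.0004
```

send_rows --pt "0 0 0.0005 0 0 0 1" --pt "0 0 0 0 0 0 1"

```text
time: 11.62
tool_pos: [0.5878, 0.1213, 0.0695]
tool_rot: [3.14, 0.0, 1.756]
contact_force: [-2.2, -0.8, 9.0]
opening: 0.0005
```

send_rows --pt "0 0 0.0005 0 0 0 1" --pt "0 0 0 0 0 0 1"

```text
time: 11.78
tool_pos: [0.5879, 0.1212, 0.0692]
tool_rot: [3.14, 0.0, 1.756]
contact_force: [-2.8, 0.4, 10.4]
opening: 0.0007
```

send_rows --pt "0 0 0.0005 0 0 0 1" --pt "0 0 0 0 0 0 1"

```text
time: 11.95
tool_pos: [0.5879, 0.1213, 0.0688]
tool_rot: [3.14, 0.0, 1.756]
contact_force: [-2.6, -0.0, 11.3]
opening: 0.0005
```

send_rows --pt "0 0 0.0005 0 0 0 1" --pt "0 0 0 0 0 0 1"

```text
time: 12.12
tool_pos: [0.588, 0.1213, 0.0684]
tool_rot: [3.139, 0.0, 1.756]
contact_force: [-3.4, -1.2, 12.2]
opening: 0.0006
```

send_rows --pt "0 0 0.0005 0 0 0 1" --pt "0 0 0 0 0 0 1"

```text
time: 12.28
tool_pos: [0.588, 0.1213, 0.068]
tool_rot: [3.139, 0.0, 1.756]
contact_force: [-3.7, -0.1, 12.8]
opening: 0.0003
```

Right switch is the stiffest. Continuing past its click.

send_rows --pt "0 0 0.0005 0 0 0 1" --pt "0 0 0 0 0 0 1"

```text
time: 12.45
tool_pos: [0.588, 0.1213, 0.0675]
tool_rot: [3.139, 0.0, 1.756]
contact_force: [-3.8, -0.5, 12.7]
opening: 0.0005
```

send_rows --pt "0 0 0.0005 0 0 0 1" --pt "0 0 0 0 0 0 1"

```text
time: 12.62
tool_pos: [0.588, 0.1213, 0.067]
tool_rot: [3.139, 0.0, 1.756]
contact_force: [-3.1, -0.6, 11.8]
opening: 0.0005
```

send_rows --pt "0 0 0.0005 0 0 0 1" --pt "0 0 0 0 0 0 1"

```text
time: 12.78
tool_pos: [0.5879, 0.1213, 0.0663]
tool_rot: [3.14, 0.0, 1.756]
contact_force: [-3.1, -0.5, 11.4]
opening: 0.0002
```

send_rows --pt "0 0 0.0005 0 0 0 1" --pt "0 0 0 0 0 0 1"

```text
time: 12.95
tool_pos: [0.5878, 0.1213, 0.0656]
tool_rot: [3.14, 0.0, 1.756]
contact_force: [-2.8, -1.0, 9.4]
opening: 0.0
```

send_rows --pt "0 0 0.0003 0 0 0 1" --pt "0 0 0 0 0 0 1"

```text
time: 13.12
tool_pos: [0.5877, 0.1212, 0.0651]
tool_rot: [3.14, 0.0, 1.756]
contact_force: [-2.1, -0.2, 7.7]
opening: 0.0006
```

send_rows --pt "0 0 -0.015 0 0 0 1" --pt "0 0 -0.03 0 0 0 0" --pt "0 0 -0.01 0 0 0 0" --pt "0 0 0 0 0 0 0" --pt "0 0 0 0 0 0 0"

```text
time: 13.53
tool_pos: [0.5874, 0.1213, 0.1187]
tool_rot: [3.141, 0.0, 1.756]
contact_force: [-0.7, 0.0, -0.4]
opening: 0.0226
```

send_rows --pt "0 0 0 0 0 0 0" --pt "0 0 0 0 0 0 0" --pt "0 0 0 0 0 0 0" --pt "0 0 0 0 0 0 0" --pt "0 0 0 0 0 0 0"

```text
time: 13.95
tool_pos: [0.5871, 0.1212, 0.1183]
tool_rot: [-3.141, -0.0, 1.756]
contact_force: [-0.8, 0.2, 0.7]
opening: 0.0556
```

```bash
python3 - <<'E'
from plan import *
from h import *
from cell import imaging
plan([(.5878,.1213,.029)],1.756,c=0)
d=imaging.read_camera("side"); np.savez("side2.npz",**d)
cv2.imwrite("pics/c2.png",cv2.resize(d["color"][130:280,180:340,::-1],None,fx=4,fy=4,interpolation=cv2.INTER_CUBIC)); 
E
```

```text
t 13.95 pos [0.5871 0.1212 0.1183] rot [-3.1406 -0.      1.7558] F [-0.81  0.16  0.68] open 0.0556
[ [-0.0,0.0,0.04,0,0,-0.0,0],[-0.0,0.001,0.04,0,0,-0.0,0],[-0.0,-0.0,0.009,0,0,-0.0,0] ]
```

View pics/c2.png

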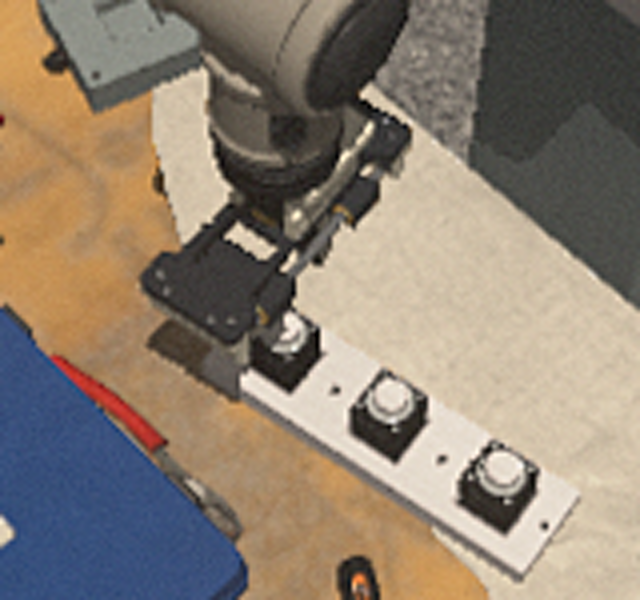

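send_rows --pt "0 0 0 0 0 0 0" --pt "0 0 0 0 0 0 0" --pt "0 0 0 0 0 0 0" --pt "0 0 0 0 0 0 0" --pt "0 0 0.03 0 0 0 0"

```text
time: 14.42
tool_pos: [0.5913, 0.1216, 0.094]
tool_rot: [3.13, 0.001, 1.756]
contact_force: [1.8, 0.5, 0.2]
opening: 0.0909
```

send_rows --pt "0 0 0.025 0 0 0 0" --pt "0 0 0.02 0 0 0 0" --pt "0 0 0.01 0 0 0 0" --pt "0 0 0.004 0 0 0 0" --pt "0 0 0 0 0 0 0"

```text
time: 14.83
tool_pos: [0.5872, 0.1212, 0.0294]
tool_rot: [-3.141, -0.0, 1.756]
contact_force: [0.2, -0.1, 0.4]
opening: 0.0919
```

send_rows --pt "0 0 0 0 0 0 0" --pt "0 0 0 0 0 0 0.3" --pt "0 0 0 0 0 0 0.4" --pt "0 0 0 0 0 0 0.45" --newtons 8

```text
time: 15.17
tool_pos: [0.5879, 0.1213, 0.0309]
tool_rot: [3.14, 0.0, 1.756]
contact_force: [-0.2, 0.2, -0.1]
opening: 0.0763
```

send_rows --pt "0 0 0 0 0 0 0.5" --pt "0 0 0 0 0 0 0.55" --pt "0 0 0 0 0 0 0.6" --pt "0 0 0 0 0 0 0.65"

```text
time: 15.5
tool_pos: [0.5874, 0.1212, 0.03]
tool_rot: [3.142, 0.0, 1.756]
contact_force: [-0.1, 0.1, -0.4]
opening: 0.05
```

send_rows --pt "0 0 0 0 0 0 0.8" --pt "0 0 0 0 0 0 1" --pt "0 0 0 0 0 0 1" --pt "0 0 0 0 0 0 1"

```text
time: 15.83
tool_pos: [0.5872, 0.1212, 0.0298]
tool_rot: [-3.141, 0.0, 1.756]
contact_force: [-0.6, -0.4, 0.6]
opening: 0.0379
```

send_rows --pt "0 0 0 0 0 0 1" --pt "0 0 0 0 0 0 1" --pt "0 0 -0.002 0 0 0 1" --pt "0 0 -0.004 0 0 0 1" --pt "0 0 -0.006 0 0 0 1" --newtons 30

```text
time: 16.25
tool_pos: [0.587, 0.1212, 0.0417]
tool_rot: [-3.14, -0.0, 1.756]
contact_force: [-0.3, -1.0, -1.4]
opening: 0.0379
```

send_rows --pt "0 0 -0.01 0 0 0 1" --pt "0 0 -0.02 0 0 0 1" --pt "0 0 -0.03 0 0 0 1" --pt "0 0 -0.02 0 0 0 1" --pt "0 0 0 0 0 0 1"

```text
time: 16.67
tool_pos: [0.5903, 0.1216, 0.1278]
tool_rot: [3.132, 0.001, 1.756]
contact_force: [0.9, -0.5, -0.6]
opening: 0.0377
```

```bash
python3 - <<'E'
from h import *
S={"top":([(152,87),(322,125),(285,320),(110,283)],7,(315,180)),"side":([(105,153),(327,63),(422,214),(191,310)],8,(180,110))}
for n,(c,s,o) in S.items():
    d=dict(np.load(n+"0.npz")); g=cv2.cvtColor(d["color"],cv2.COLOR_RGB2GRAY).astype(float)
    uv0=(np.array(c)+.5)/s-.5+o; uv=[]
    for u,v in uv0:   # darkness-weighted centroid, 5x5
        i,j=int(round(v)),int(round(u)); w=g[i-2:i+3,j-2:j+3]; w=np.clip(np.median(w)-10-w,0,None)
        yy,xx=np.mgrid[i-2:i+3,j-2:j+3]; uv.append(((w*xx).sum()/w.sum(),(w*yy).sum()/w.sum()))
    for q in (uv0,np.array(uv)):
        P=plane(d,q,.034)[:,:2]
        e=[np.linalg.norm(P[i]-P[(i+1)%4]) for i in range(4)]
        ang=[np.degrees(np.arctan2(*(P[a]-P[b])[::-1])) for a,b in((0,1),(3,2),(0,3),(1,2))]
        print(n,"centre",P.mean(0).round(4),"sides",np.round(e,4),"ang",np.round(ang,1))
# caps by color on plane .070
E
python3 -c "
from plan import *
plan([(.4737,-.1814,.115)],1.302,c=1)"
```

```text
top centre [ 0.4727 -0.1804] sides [0.0833 0.0965 0.0845 0.0978] ang [ 75.4  76.3 -15.2 -14.5]
top centre [ 0.4694 -0.1804] sides [0.0849 0.1002 0.0941 0.1052] ang [ 75.   78.2 -16.2 -11.1]
side centre [ 0.471  -0.1836] sides [0.0972 0.0861 0.0989 0.0858] ang [ -15.2  -15.4 -106.6 -105.4]
side centre [ 0.4716 -0.1834] sides [0.0972 0.0863 0.0998 0.0863] ang [ -15.3  -15.3 -106.8 -105. ]
t 16.67 pos [0.5903 0.1216 0.1278] rot [3.1318e+00 1.1000e-03 1.7558e+00] F [ 0.86 -0.48 -0.57] open 0.0377
[ [-0.034,-0.021,0.002,0,0,0.12,1],[-0.036,-0.017,0.002,0,0,0.12,1],[-0.038,-0.012,0.001,0,0,0.12,1],[-0.039,-0.008,0.002,0,0,0.094,1],[-0.04,-0.004,0.001,0,0,-0.0,1] ]
[ [-0.04,-0.004,0.002,0,0,-0.0,1],[-0.04,-0.004,0.001,0,0,-0.0,1],[-0.04,-0.003,0.002,0,0,-0.0,1],[-0.004,-0.001,-0.0,0,0,-0.0,1] ]
```

send_rows --pt "-0.034 -0.019 0.002 0 0 0.12 1" --pt "-0.036 -0.017 0.002 0 0 0.12 1" --pt "-0.038 -0.012 0.001 0 0 0.12 1" --pt "-0.039 -0.008 0.002 0 0 0.092 1" --pt "-0.04 -0.004 0.001 0 0 0 1"

```text
time: 17.08
tool_pos: [0.5159, -0.0657, 0.1137]
tool_rot: [-3.141, 0.0, 1.299]
contact_force: [0.8, -0.9, -1.6]
opening: 0.0376
```

send_rows --pt "-0.04 -0.004 0.002 0 0 0 1" --pt "-0.035 -0.003 0.001 0 0 0 1" --pt "-0.025 -0.003 0.001 0 0 0 1" --pt "-0.01 0 0 0 0 0 1" --pt "0 0 0 0 0 0 1"

```text
time: 17.5
tool_pos: [0.4779, -0.1698, 0.1099]
tool_rot: [3.142, 0.0, 1.3]
contact_force: [-0.1, 0.6, -0.7]
opening: 0.0378
```

send_rows --pt "0 0 0 0 0 0 1" --pt "0 0 0 0 0 0 1" --pt "0 0 0 0 0 0 1"

```text
time: 17.75
tool_pos: [0.479, -0.1665, 0.1099]
tool_rot: [-3.142, -0.0, 1.306]
contact_force: [-0.1, 1.1, -1.3]
opening: 0.0377
```

```bash
python3 -c "
from plan import *
plan([(.4727,-.182,.075)],1.304,c=1,step=.0045)"
```

```text
t 17.75 pos [ 0.479  -0.1665  0.1099] rot [-3.1415e+00 -2.0000e-04  1.3057e+00] F [-0.13  1.07 -1.26] open 0.0377
[ [-0.0019,-0.0002,0.0041,0,0,0.002,1],[-0.0019,-0.0002,0.0041,0,0,-0.0,1],[-0.0019,-0.0002,0.0041,0,0,-0.0,1],[-0.0019,-0.0002,0.004,0,0,-0.0,1],[-0.002,-0.0003,0.004,0,0,-0.0,1] ]
[ [-0.0019,-0.0002,0.0041,0,0,-0.0,1],[-0.002,-0.0003,0.004,0,0,-0.0,1],[-0.0019,-0.0002,0.0041,0,0,-0.0,1],[-0.0012,-0.0002,0.0024,0,0,-0.0,1] ]
```

send_rows --pt "-0.01 -0.001 0 0 0 0 1" --pt "-0.0067 -0.001 0.01 0 0 0 1" --pt "0 0 0.015 0 0 0 1" --pt "0 0 0.01 0 0 0 1" --pt "0 0 0 0 0 0 1"

```text
time: 18.17
tool_pos: [0.471, -0.1827, 0.073]
tool_rot: [-3.138, -0.001, 1.304]
contact_force: [-0.4, 1.7, -1.8]
opening: 0.0379
```

send_rows --pt "0 0 0 0 0 0 1" --pt "0 0 0 0 0 0 1" --pt "0 0 0 0 0 0 1" --pt "0 0 0 0 0 0 1" --pt "0 0 0 0 0 0 1"

```text
time: 18.58
tool_pos: [0.4725, -0.1836, 0.0754]
tool_rot: [3.141, 0.0, 1.304]
contact_force: [0.1, 1.2, -1.8]
opening: 0.0378
```

```bash
python3 - <<'E'
from plan import *
from h import *
from cell import imaging
plan([(.4727,-.182,.07)],1.304,c=1,step=.0045)
out=[]
for n,(x0,x1,y0,y1) in(("side",(160,260,80,180)),("top",(295,395,160,260))):
    d=imaging.read_camera(n); np.savez(f"{n}3.npz",**d)
    out.append(cv2.resize(d["color"][y0:y1,x0:x1,::-1],None,fx=4,fy=4,interpolation=cv2.INTER_CUBIC))
cv2.imwrite("pics/c3.png",np.hstack(out)); 
E
```

```text
t 18.58 pos [ 0.4725 -0.1836  0.0754] rot [3.1406e+00 4.0000e-04 1.3040e+00] F [ 0.09  1.24 -1.76] open 0.0378
[ [0.0013,-0.0002,0.0043,0,0,0.0,1],[0.0004,-0.0,0.0011,0,0,-0.0,1] ]
```

View pics/c3.png

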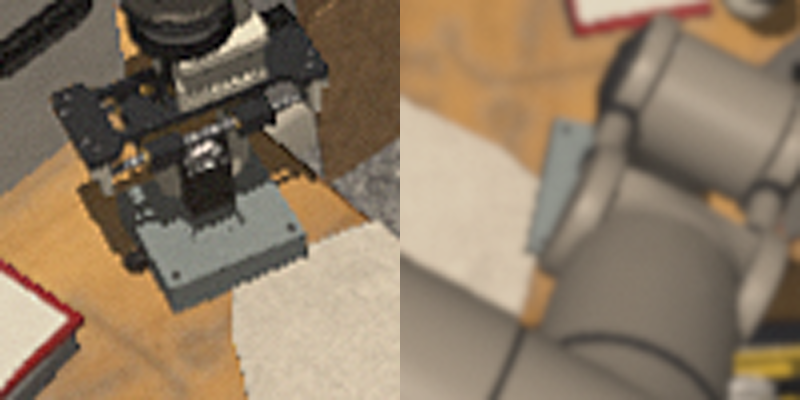

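send_rows --pt "0.0013 0 0.007 0 0 0 1" --pt "0 0 0.006 0 0 0 1" --pt "0 0 0.004 0 0 0 1" --pt "0 0 0 0 0 0 1" --pt "0 0 0 0 0 0 1"

```text
time: 19.1
tool_pos: [0.4722, -0.1822, 0.0574]
tool_rot: [-3.14, -0.0, 1.304]
contact_force: [-0.6, -0.2, -1.8]
opening: 0.0379
```

send_rows --pt "0 0 0.001 0 0 0 1" --pt "0 0 0.001 0 0 0 1" --pt "0 0 0.001 0 0 0 1" --pt "0 0 0 0 0 0 1"

```text
time: 19.43
tool_pos: [0.4725, -0.1823, 0.0549]
tool_rot: [-3.142, 0.0, 1.304]
contact_force: [-0.1, 0.0, -1.0]
opening: 0.0376
```

send_rows --pt "0 0 0.001 0 0 0 1" --pt "0 0 0.001 0 0 0 1" --pt "0 0 0 0 0 0 1"

```text
time: 19.68
tool_pos: [0.4724, -0.1823, 0.0528]
tool_rot: [-3.141, 0.0, 1.304]
contact_force: [-1.1, 0.6, -2.1]
opening: 0.0377
```

send_rows --pt "0 0 0.001 0 0 0 1" --pt "0 0 0.001 0 0 0 1" --pt "0 0 0 0 0 0 1"

```text
time: 19.93
tool_pos: [0.4724, -0.1823, 0.0507]
tool_rot: [-3.141, 0.0, 1.304]
contact_force: [-0.8, 0.6, -1.5]
opening: 0.0376
```

send_rows --pt "0 0 0.001 0 0 0 1" --pt "0 0 0.001 0 0 0 1" --pt "0 0 0 0 0 0 1"

```text
time: 20.18
tool_pos: [0.4724, -0.1823, 0.0487]
tool_rot: [-3.141, 0.0, 1.304]
contact_force: [0.3, 0.1, -1.1]
opening: 0.0381
```

send_rows --pt "0 0 0.001 0 0 0 1" --pt "0 0 0.001 0 0 0 1" --pt "0 0 0 0 0 0 1"

```text
time: 20.43
tool_pos: [0.4727, -0.1821, 0.047]
tool_rot: [3.141, -0.0, 1.304]
contact_force: [1.9, 1.2, -0.7]
opening: 0.0379
```

send_rows --pt "0 0 0.001 0 0 0 1" --pt "0 0 0.001 0 0 0 1" --pt "0 0 0 0 0 0 1"

```text
time: 20.68
tool_pos: [0.4725, -0.182, 0.0446]
tool_rot: [-3.141, -0.0, 1.304]
contact_force: [0.8, 2.4, -1.4]
opening: 0.0381
```

send_rows --pt "0 0 0.001 0 0 0 1" --pt "0 0 0 0 0 0 1"

```text
time: 20.85
tool_pos: [0.4725, -0.1821, 0.0437]
tool_rot: [-3.141, -0.0, 1.304]
contact_force: [1.8, 2.6, -1.6]
opening: 0.0378
```

send_rows --pt "0.0005 0 0.0005 0 0 0 1" --pt "0 0 0.0005 0 0 0 1" --pt "0 0 0 0 0 0 1"

```text
time: 21.1
tool_pos: [0.4725, -0.182, 0.0428]
tool_rot: [-3.141, 0.0, 1.304]
contact_force: [0.9, 1.8, -1.4]
opening: 0.038
```

send_rows --pt "0 0 0.0005 0 0 0 1" --pt "0 0 0.0005 0 0 0 1" --pt "0 0 0 0 0 0 1"

```text
time: 21.35
tool_pos: [0.4726, -0.182, 0.0418]
tool_rot: [3.142, 0.0, 1.304]
contact_force: [0.4, 1.0, -2.2]
opening: 0.0377
```

send_rows --pt "0 0 0.0005 0 0 0 1" --pt "0 0 0 0 0 0 1"

```text
time: 21.52
tool_pos: [0.4726, -0.182, 0.0418]
tool_rot: [3.141, 0.0, 1.304]
contact_force: [-1.3, 0.9, 4.6]
opening: 0.0379
```

send_rows --pt "0 0 0.0005 0 0 0 1" --pt "0 0 0 0 0 0 1"

```text
time: 21.68
tool_pos: [0.4726, -0.182, 0.0418]
tool_rot: [3.141, 0.0, 1.304]
contact_force: [-2.8, 1.3, 9.7]
opening: 0.038
```

send_rows --pt "0 0 -0.001 0 0 0 1" --pt "0 0 0 0 0 0 0.5" --pt "0 0 0 0 0 0 0.3" --pt "0 0 0 0 0 0 0.2" --pt "0 0 0 0 0 0 0.2"

```text
time: 22.1
tool_pos: [0.4726, -0.1819, 0.0418]
tool_rot: [-3.142, 0.0, 1.304]
contact_force: [1.5, 0.6, 0.2]
opening: 0.0598
```

send_rows --pt "0 0 0 0 0 0 0.2" --pt "0 0 0 0 0 0 0.2" --pt "0 0 -0.01 0 0 0 0.2" --pt "0 0 -0.02 0 0 0 0.2" --pt "0 0 -0.02 0 0 0 0.2"

```text
time: 22.52
tool_pos: [0.4722, -0.1816, 0.0926]
tool_rot: [-3.14, -0.0, 1.304]
contact_force: [-0.2, -0.9, 0.9]
opening: 0.0734
```

send_rows --pt "0 0 -0.01 0 0 0 1" --pt "0 0 0 0 0 0 1" --pt "0 0 0 0 0 0 1" --pt "0 0 0 0 0 0 1" --pt "0 0 0 0 0 0 1"

```text
time: 22.93
tool_pos: [0.472, -0.1815, 0.1009]
tool_rot: [-3.14, -0.0, 1.304]
contact_force: [-0.1, -0.5, 0.4]
opening: 0.045
```

send_rows --pt "0 0 0 0 0 0 1" --pt "0 0 0 0 0 0 1" --pt "0 0 0 0 0 0 1" --pt "0 0 0 0 0 0 1" --pt "0 0 0 0 0 0 1"

```text
time: 23.35
tool_pos: [0.4726, -0.1818, 0.1018]
tool_rot: [-3.141, 0.0, 1.304]
contact_force: [-0.1, 0.3, 0.4]
opening: 0.0115
```

```bash
python3 - <<'E'
from plan import *
from h import *
from cell import imaging
plan([(.4726,-.182,.085)],1.304,c=1,step=.0045)
d=imaging.read_camera("side"); np.savez("side4.npz",**d)
cv2.imwrite("pics/c4.png",cv2.resize(d["color"][80:180,160:260,::-1],None,fx=6,fy=6,interpolation=cv2.INTER_CUBIC)); 
E
```

```text
t 23.35 pos [ 0.4726 -0.1818  0.1018] rot [-3.1414  0.      1.3038] F [-0.06  0.27  0.41] open 0.0115
[ [-0.0,0.0,0.0045,0,0,-0.0,1],[-0.0001,0.0,0.0045,0,0,-0.0,1],[-0.0,0.0,0.0045,0,0,-0.0,1],[-0.0001,0.0001,0.0033,0,0,-0.0,1] ]
```

View pics/c4.png

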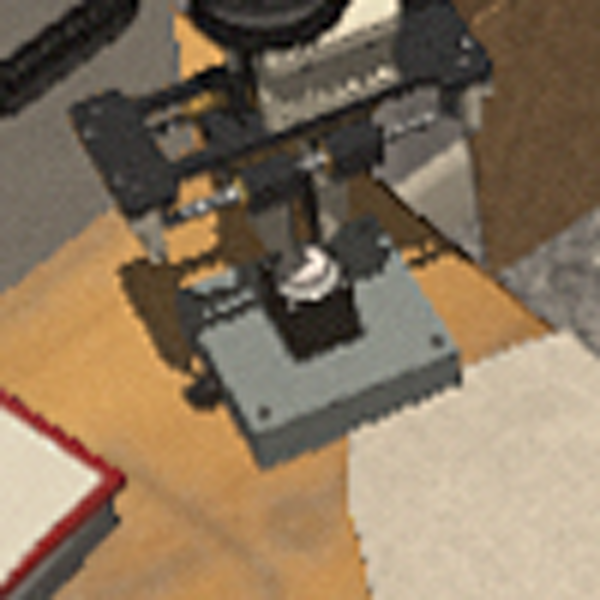

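The switch stands upright in the seat (cap at about (312,268) in the crop). Now the press there.

send_rows --pt "0 0 0 0 0 0 1" --pt "0 0 0 0 0 0 1" --pt "0 0 0.009 0 0 0 1" --pt "0 0 0.006 0 0 0 1" --pt "0 0 0 0 0 0 1"

```text
time: 23.82
tool_pos: [0.4717, -0.1813, 0.0852]
tool_rot: [-3.139, -0.001, 1.304]
contact_force: [0.6, 0.3, -0.2]
opening: 0.0001
```

send_rows --pt "0 0 0.001 0 0 0 1" --pt "0 0 0.001 0 0 0 1" --pt "0 0 0 0 0 0 1" --pt "0 0 0 0 0 0 1"

```text
time: 24.15
tool_pos: [0.4727, -0.1819, 0.085]
tool_rot: [3.141, 0.0, 1.304]
contact_force: [-0.3, -0.6, 0.2]
opening: 0.0002
```

send_rows --pt "0 0 0.0005 0 0 0 1" --pt "0 0 0.0005 0 0 0 1" --pt "0 0 0 0 0 0 1"

```text
time: 24.4
tool_pos: [0.4726, -0.1818, 0.0839]
tool_rot: [3.142, 0.0, 1.304]
contact_force: [0.3, -0.0, -0.2]
opening: 0.0005
```

send_rows --pt "0 0 0.0005 0 0 0 1" --pt "0 0 0.0005 0 0 0 1" --pt "0 0 0 0 0 0 1"

```text
time: 24.65
tool_pos: [0.4726, -0.1818, 0.0828]
tool_rot: [-3.142, 0.0, 1.304]
contact_force: [-0.1, 0.7, 0.6]
opening: 0.0002
```

send_rows --pt "0 0 0.0005 0 0 0 1" --pt "0 0 0 0 0 0 1"

```text
time: 24.82
tool_pos: [0.4726, -0.1818, 0.0824]
tool_rot: [3.142, 0.0, 1.304]
contact_force: [-0.6, 0.3, 0.1]
opening: 0.0
```

send_rows --pt "0 0 0.0005 0 0 0 1" --pt "0 0 0 0 0 0 1"

```text
time: 24.98
tool_pos: [0.4727, -0.1819, 0.0823]
tool_rot: [3.141, 0.0, 1.304]
contact_force: [-0.5, 0.9, 4.3]
opening: 0.0004
```

send_rows --pt "0 0 0.0005 0 0 0 1" --pt "0 0 0 0 0 0 1"

```text
time: 25.15
tool_pos: [0.4728, -0.1819, 0.0819]
tool_rot: [3.141, 0.0, 1.304]
contact_force: [-1.8, 0.1, 7.4]
opening: 0.0002
```

send_rows --pt "0 0 0.0005 0 0 0 1" --pt "0 0 0 0 0 0 1"

```text
time: 25.32
tool_pos: [0.4728, -0.1819, 0.0816]
tool_rot: [3.141, 0.0, 1.304]
contact_force: [-2.2, 1.4, 8.6]
opening: 0.0005
```

send_rows --pt "0 0 0.0005 0 0 0 1" --pt "0 0 0 0 0 0 1"

```text
time: 25.48
tool_pos: [0.4729, -0.1819, 0.0813]
tool_rot: [3.141, 0.0, 1.304]
contact_force: [-2.7, 0.8, 10.0]
opening: 0.0004
```

send_rows --pt "0 0 0.0005 0 0 0 1" --pt "0 0 0 0 0 0 1"

```text
time: 25.65
tool_pos: [0.4729, -0.182, 0.0809]
tool_rot: [3.14, 0.0, 1.304]
contact_force: [-2.8, 1.3, 12.2]
opening: 0.0007
```

send_rows --pt "0 0 0.0005 0 0 0 1" --pt "0 0 0 0 0 0 1"

```text
time: 25.82
tool_pos: [0.4729, -0.182, 0.0806]
tool_rot: [3.14, 0.0, 1.304]
contact_force: [-2.1, 2.3, 12.2]
opening: -0.0
```

send_rows --pt "0 0 0.0005 0 0 0 1" --pt "0 0 0 0 0 0 1"

```text
time: 25.98
tool_pos: [0.4729, -0.182, 0.0801]
tool_rot: [3.14, 0.0, 1.304]
contact_force: [-2.6, 1.6, 12.8]
opening: 0.0002
```

send_rows --pt "0 0 0.0005 0 0 0 1" --pt "0 0 0 0 0 0 1"

```text
time: 26.15
tool_pos: [0.4729, -0.182, 0.0796]
tool_rot: [3.14, 0.0, 1.304]
contact_force: [-3.8, 1.0, 12.4]
opening: 0.0004
```

send_rows --pt "0 0 0.0005 0 0 0 1" --pt "0 0 0 0 0 0 1"

```text
time: 26.32
tool_pos: [0.4729, -0.182, 0.0791]
tool_rot: [3.14, 0.0, 1.304]
contact_force: [-2.9, 1.0, 12.8]
opening: 0.0006
```

send_rows --pt "0 0 0.0005 0 0 0 1" --pt "0 0 0 0 0 0 1"

```text
time: 26.48
tool_pos: [0.4729, -0.182, 0.0785]
tool_rot: [3.14, 0.0, 1.304]
contact_force: [-2.9, 2.3, 11.2]
opening: 0.0003
```

send_rows --pt "0 0 0.0005 0 0 0 1" --pt "0 0 0 0 0 0 1"

```text
time: 26.65
tool_pos: [0.4729, -0.182, 0.0779]
tool_rot: [3.14, 0.0, 1.304]
contact_force: [-3.0, 0.7, 10.0]
opening: 0.0004
```

send_rows --pt "0 0 0.0005 0 0 0 1" --pt "0 0 0 0 0 0 1"

```text
time: 26.82
tool_pos: [0.4728, -0.1819, 0.0773]
tool_rot: [3.141, 0.0, 1.304]
contact_force: [-3.0, 0.9, 9.4]
opening: 0.0003
```

send_rows --pt "0 0 0.0004 0 0 0 1" --pt "0 0 0 0 0 0 1"

```text
time: 26.98
tool_pos: [0.4728, -0.1819, 0.0767]
tool_rot: [3.141, 0.0, 1.304]
contact_force: [-1.5, 0.1, 7.3]
opening: 0.0009
```

send_rows --pt "0 0 -0.003 0 0 0 1" --pt "0 0 -0.01 0 0 0 1" --pt "0 0 -0.03 0 0 0 1" --pt "0 0 -0.04 0 0 0 1" --pt "0 0 -0.03 0 0 0 1"

```text
time: 27.4
tool_pos: [0.4727, -0.1818, 0.1913]
tool_rot: [3.141, 0.0, 1.304]
contact_force: [1.0, -0.8, 0.2]
opening: 0.0003
```

send_rows --pt "-0.03 -0.02 -0.01 0 0 0 1" --pt "-0.03 -0.02 0 0 0 0 1" --pt "-0.03 -0.02 0 0 0 0 1" --pt "-0.02 -0.02 0 0 0 0 1" --pt "0 0 0 0 0 0 1"

```text
time: 27.82
tool_pos: [0.3631, -0.2687, 0.1991]
tool_rot: [-3.14, 0.001, 1.3]
contact_force: [-0.1, -0.0, 1.2]
opening: 0.0004
```

```bash
python3 - <<'E'
from plan import *
from h import *
from cell import imaging
s=observe(); print(s["time"],s["tool_pos"],s["contact_force"])
out=[]
for n,(x0,x1,y0,y1) in(("side",(130,330,80,280)),("top",(190,390,100,300))):
    d=imaging.read_camera(n); np.savez(f"{n}5.npz",**d); P=cloud(d); z=P[...,2]
    out.append(cv2.resize(d["color"][y0:y1,x0:x1,::-1],None,fx=2,fy=2,interpolation=cv2.INTER_CUBIC))
    for k,z0,z1 in(("cap",.064,.076),("capbox",.077,.088),("hous",.052,.064),("housbox",.066,.076)):
        m=((z>z0)&(z<z1)&(P[...,0]>.4)&(P[...,0]<.62)&(P[...,1]<.4)&(P[...,1]>-.25)).astype(np.uint8)
        nl,lab,st,ce=cv2.connectedComponentsWithStats(m)
        for i in range(1,nl):
            if st[i,4]>15: Q=P[lab==i]; r=cv2.minAreaRect(Q[:,:2].astype(np.float32)); print(n,k,st[i,4],np.round(r[0],4),np.round(r[1],4),"z",np.median(Q[:,2]).round(4))
cv2.imwrite("pics/c5.png",np.hstack(out)); 
E
```

```text
27.8167 [ 0.36305005 -0.26870723  0.19909285] [-0.08081816 -0.00303936  1.15486803]
side cap 83 [ 0.4762 -0.1816] [0.0402 0.037 ] z 0.0713
side cap 70 [0.5716 0.2078] [0.0295 0.0216] z 0.0698
side cap 64 [0.556  0.2969] [0.0235 0.0215] z 0.0699
side capbox 41 [ 0.4772 -0.1831] [0.022  0.0224] z 0.0826
side hous 39 [ 0.4851 -0.1771] [0.0284 0.049 ] z 0.0569
side hous 120 [0.5726 0.2089] [0.0388 0.0386] z 0.0592
side hous 137 [0.556  0.2971] [0.0389 0.0383] z 0.0585
side housbox 79 [ 0.4762 -0.1816] [0.0402 0.037 ] z 0.0714
side housbox 62 [0.572  0.2082] [0.0238 0.0216] z 0.07
side housbox 62 [0.5559 0.297 ] [0.0234 0.0213] z 0.0699
top cap 44 [0.5715 0.2082] [0.0273 0.0251] z 0.069
top cap 42 [0.5493 0.299 ] [0.0206 0.0277] z 0.0696
top cap 85 [ 0.4717 -0.1811] [0.039  0.0383] z 0.0708
top capbox 44 [ 0.4719 -0.1812] [0.0232 0.0216] z 0.0832
top hous 81 [0.5682 0.2093] [0.0392 0.0373] z 0.0587
top hous 81 [0.5519 0.2972] [0.0384 0.0375] z 0.0588
top housbox 34 [0.5686 0.2091] [0.02   0.0208] z 0.0701
top housbox 33 [0.5507 0.2969] [0.0205 0.0202] z 0.0708
top housbox 84 [ 0.4717 -0.1811] [0.039  0.0383] z 0.0708
```

View pics/c5.png

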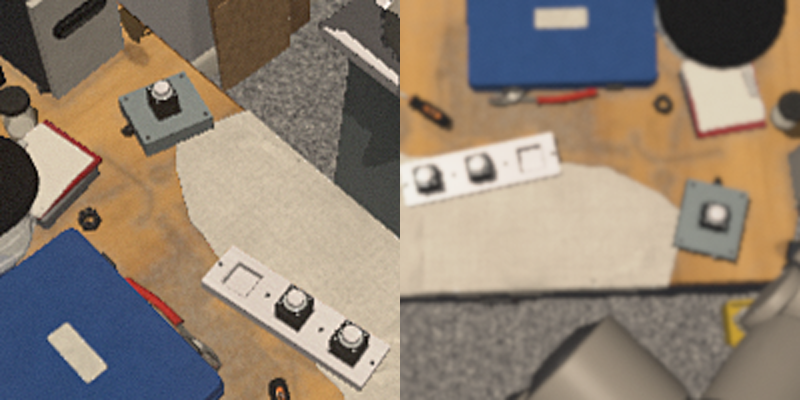

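send_rows --pt "0 0 0 0 0 0 1" --pt "0 0 0 0 0 0 1" --pt "0 0 0 0 0 0 1"

```text
time: 28.17
tool_pos: [0.3672, -0.2662, 0.1989]
tool_rot: [3.142, -0.0, 1.305]
contact_force: [0.3, -0.0, 0.5]
opening: 0.0003
```

```bash
python3 -c "
from cell import workorder
print(workorder.hand_in())"
```

```text
the job is handed in; nothing more can be done
None
```

I pressed the three switches left to right, moved the stiffest one into the control box, pressed it there until it clicked, and handed the job in at about 28 s.

- **Click forces:** the left switch clicked at about 4.4 N, the middle at about 8.2 N and the right at about 12.8 N. Each was pressed roughly 5 mm, and no reading on a cap went above 13 N.
- **Seating:** I gripped the right switch by its housing and lowered it into the seat. It met the floor with the tool at z = 41.8 mm, as worked out beforehand. I let go there.
- **Press in the box:** the resistance peaked at about 12.8 N, fell to 7.3 N past the click, and then I let the cap go.

**Final camera check:**
- The housing in the box is upright. Its top is at about 71 mm and its cap at about 83 mm (70 and 82 mm expected), so the cap is out.
- Its centre agrees with the seat to within about 4 mm in each view and about 2 mm when the two are averaged. The two cameras disagree by about 4.5 mm in x there, so sideways this check is no finer than that.
- The other two switches stand in their pockets with caps out, within about 2 mm of where they started.
- The nut looks untouched in the last pictures and so does the jar, though it is only partly in frame. I did not look at the casting again, but the arm never went near it.
- The arm is clear of everything.

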